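Fit the badge press's handle and press the badge

TASK

A badge is waiting in the blue badge press, but the press's handle has been taken off. Take the loose handle standing on the desk, slide it down over the press's slanting square stub with its hole on the same side as the brass spring button, and push it fully home until the button pops out through the hole; then use it to press the lever all the way down to its stop, and let the lever come back up, leaving the handle locked on. Leave the hole punch, the calculator and the glue stick where they are.

Things in the scene. Friction and masses are not known exactly. Their poses are not given: they have to be found in the camera images.
- handle: Loose square lever handle, 153 mm long, about 0.25 kg, standing on its open end. Origin: centre of the open mouth; z runs to the closed, blue-capped end. z 0-75 mm: hollow aluminium tube, 22.5 mm inside, 28.5 outside (34.5 mm ferrule over the lowest 11). z 68-150: solid black rubber grip, 32 mm square. Flat sides face its x and y; only the -y side has the 15 mm round hole, centred at z = 25 mm.
- handle_hole (a point): Centre of the round hole in the handle, at the inner face of its -y wall: 11.25 mm from the handle's axis, 25 mm from its mouth. Axes as handle.
- press: Blue badge press with a yellow badge in its die, fixed to the desk. Base 170 mm (x) by 110 mm (y); origin: centre of its underside; its front faces its own -x, z is up. Head 106 mm high, cheeks of the lever's pivot 142 mm; the pivot lies 20 mm behind the origin (+x) at height 122 mm, its line along y.
- stub_tip (a point): Middle of the tip of the lever's bare square steel stub, 93 mm from the pivot. z points outward along the stub, which leans 30 deg from vertical to the press's front (-x) when up; y is the press's y; x points up and rearward. Stub 20 mm square (1.25 mm play a side in the handle), flat sides facing x and y, last 10 mm tapering to 13 mm. The handle goes on with its x, y and z axes along these.
- stub_seat (a point): Middle of the shoulder (34 mm square collar) at the root of the stub, 57 mm below the tip along the stub, 36 mm from the pivot; the handle's mouth comes to rest on it when fully home. Axes as stub_tip.
- button_point (a point): Where the hole's centre (handle_hole) must come: beside the middle of the spring button, 25 mm above the shoulder, 11.25 mm from the stub's axis on its -y side. Fixed to the lever; axes as stub_tip.
- snap_button (a joint): Brass spring button on the stub's -y side, 12 mm across, 4.75 mm proud, its upper half bevelled so that the handle's mouth pushes it in. 0 = fully out, grows as it is pressed in (to 0.0055 m); its spring gives 2.7 N when out, 5 N when the handle has pushed it in. Pushing the handle over it takes some 3 to 8 N along the stub.
- lever (a joint): The lever, turning about its pivot with stub and handle. 0 = up at its stop (stub 30 deg from vertical), grows as the handle is pulled towards the press's front and down, to 0.6 rad at the lower stop (stub 64 deg from vertical). A damped spring returns it: 1.0 N m at the top, 1.7 at the bottom, i.e. 7 to 12 N pressing squarely on the grip 150 mm from the pivot.
- hole_punch: Bystander: desk hole punch with a red lever, 98 x 105 x 61 mm; origin at the centre of its underside.
- calculator: Bystander: flat white desk calculator, 128 x 78 x 14 mm; origin at the centre of its underside.
- glue_stick: Bystander: yellow glue stick with a red cap, 27 mm thick, 94 mm high, standing; origin at the centre of its underside.

How it is judged:
By the outcome, as a careful person would: the job done as asked, in the order asked, and still so for the second after the job is handed in, with the robot touching nothing.
It also fails if it takes over 64 s, if anything falls off the work surface, if the arm or the gripper's body presses on something with over 40 N, if the wrist force passes 120 N, or if a joint passes its speed limit or range.

ROBOT

A 7-joint arm with a two-finger parallel gripper is mounted at the origin on a cart in front of the work surface, level with it; the furniture and walls round the work are solid. World frame = base frame: x ahead of the robot, y to its left, z up, the work surface at z = 0. Lengths are in m, angles in rad, forces in N, time in s.
With the tool pointing down it reaches from about 0.35 to 0.9 m from the base axis. Payload 8.1 kg.
Tool frame: the origin (TCP) lies midway between the tips of the shut fingers; the grasp point (between the pads) lies 19 mm behind it; z points along the fingers, y is the line along which they close (so a half turn about z gives the same grasp; the last joint's range is limited). The gripper opens to 92 mm and grips with 3 to 60 N. Pads are 19 mm wide; open, the fingers measure 130 mm over their backs; the gripper's body (75 mm by 190 mm) begins 47 mm behind the grasp point.
Start: joints at [-0.77, 0.434, 0.025, 1.573, -0.012, 1.134, -0.075], TCP at [0.491, 0.387, 0.227] pointing down, gripper open.
Joint ranges: [-2.62, 2.62], [-0.44, 2.09], [-1.27, 1.32], [0.08, 2.57], [-1.32, 4.46], [0.12, 2], [-2.74, 2.74]. Speed limits (rad/s): [2.22, 2.22, 3.01, 3.01, 3.14, 3.14, 3.14].

INTERFACE

Orientations are given as a rotation vector (axis times angle).
In Python, from cell import arm gives the robot as it stands.
- The arm moves only by the tool arm_command, never from a script. Its arguments are lists of equal length, an entry for each row: "dp": the shift along the tool's x, y, z in units of 25 mm (1.0 is 25 mm), a list of three; "angular": the turn, a rotation vector about the tool's x, y, z in units of 0.15 rad (1.0 is 0.15 rad), a list of three; "claw": the opening, from 0 (shut) to 1 (fully open). In form: {"dp": [[x, y, z], ...], "angular": [[rx, ry, rz], ...], "claw": [claw, ...]}. A call has 1 to 10 rows; each row shifts and turns the commanded pose from where the row before left it, along the tool's axes as they then stand; what a row does not reach is not made up. A row lasts 1/10 s, in which the tool goes at most 50 mm and 8.59 degrees, less where a joint would pass 70% of its speed; a pose out of reach is approached as far as the arm can. A call with a number of a shift or a turn outside -1 to 1 is refused whole. A call with a gripper value outside its range is refused whole. The fingers move at their own pace and stop on an object; "force" is the grip in N (left out, the last holds). Time passes only in rows, so rows that do not move let the fingers close. It gives the time, the measured TCP pose, the force, the opening and the grip force at its end, in the units of the state.
- arm.observe(): the state, without advancing time (a new reading comes with each control period).
- arm.get_image(name): name is "side" or "top" or "wrist"; returns a dict with "frame" (480x640x3 uint8, red, green, blue), "z_map" (480x640 float32, m along the optical axis (not along the pixel's ray), 0 where there is no reading), "K" (3x3 intrinsics, pixels), "R" (3x3) and "t" (3): a world point X has camera coordinates R X + t. Camera axes: x right, y down, z forward; pixel columns grow to the right and rows downward; lengths in m; the calibration is good to about 2 mm. The wrist camera is an equidistant fisheye: a pixel r from the principal point sees the ray r / f radians off the axis. A picture is of the moment at which its call begins.
- arm.sign_off(): hands the job in; it is judged then, once.
The state is a dict: "clock": time; "joints": joint angles; "dq": joint speeds; "joint_efforts": joint torques, N m; "position": TCP position; "ee_rot": TCP orientation; "force": force on the tool from outside, world axes, zero at the start; "ft_torque": the same for the moment, N m; "width": opening from 0.0 (shut) to 1.0 (fully open); "gripper_force": force on a finger pad.
Only numpy, scipy, OpenCV 4.12 (cv2) and the standard library are available. Lean on these libraries where they do the work, as an engineer would, in place of code of your own. Each camera call takes 0.05 s, during which the arm holds its last target. There are 200 camera calls.

## Working session

There is one attempt and no reset: what is moved stays moved. The work goes in short steps, Python scripts to look and compute and a tool call to move; the robot and the scene stay as the last step left them, time stands still between calls to the robot, and variables do not carry over. Pictures are saved under pics/ and viewed, at most 10 in all, crops included, and the job is handed in when it is done.

Besides the shell and the picture viewer there is one more tool, called after ">>>" as name(argument=value, ...) on one line, values as JSON. arm_command: Moves the arm, as the interface text tells. Its arguments: {"type":"object","properties":{"dp":{"type":"array","items":{"type":"array","items":{"type":"number"}}},"angular":{"type":"array","items":{"type":"array","items":{"type":"number"}}},"claw":{"type":"array","items":{"type":"number"}},"force":{"type":"number"}},"required":["dp","angular","claw"]}

```bash
mkdir -p pics; ls; python3 - <<'E'
from cell import arm
import cv2,numpy as np,pickle
d={}
for n in("top","side"):
    im=arm.get_image(n);d[n]=im
    cv2.imwrite(f"pics/{n}0.png",im["frame"][:,:,::-1])
    print(n,im["K"].tolist(),(-im["R"].T@im["t"]).round(3),im["R"].round(3).tolist())
pickle.dump(d,open("d0.pkl","wb"))
print(arm.observe())
E
```

```text
pics
top [[552.8701693892117, 0.0, 322.47255432471064], [0.0, 552.8701693892117, 234.9779687772329], [0.0, 0.0, 1.0]] [ 0.483 -0.008  1.146] [[-0.012, -1.0, -0.019], [-0.996, 0.013, -0.086], [0.086, 0.018, -0.996]]
side [[503.73344720530133, 0.0, 322.89396245788686], [0.0, 503.73344720530133, 240.77458275418525], [0.0, 0.0, 1.0]] [ 0.172 -0.429  0.906] [[0.76, -0.649, 0.016], [-0.509, -0.611, -0.607], [0.404, 0.454, -0.795]]
{'clock': 0.1, 'joints': array([-0.7696126 ,  0.43513996,  0.02496563,  1.57396613, -0.01158965,
        1.13398874, -0.07511517]), 'dq': array([ 0.00030131, -0.00110069, -0.00018645, -0.00061525, -0.00099936,
        0.00024492,  0.00088762]), 'joint_efforts': array([ 2.32158047e-03, -6.69134760e+01,  9.87589471e-01, -3.15149188e+01,
       -6.04962185e-02,  3.74876009e-02,  5.25613029e-05]), 'position': array([0.49073591, 0.38634368, 0.22604711]), 'ee_rot': array([-1.37172952e+00, -2.82577184e+00,  1.99823329e-03]), 'force': array([-0.54460984,  0.26285416,  0.59209144]), 'ft_torque': array([ 0.00486803, -0.00499133,  0.06414658]), 'gripper_force': 0.0, 'width': 0.9993750925484616}
```

View pics/top0.png

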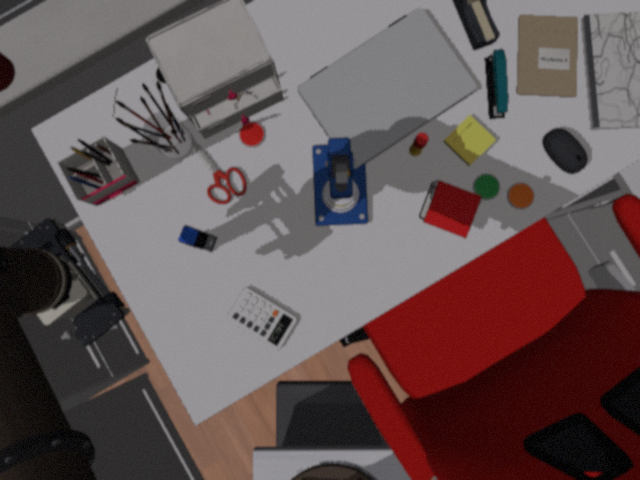

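View pics/side0.png

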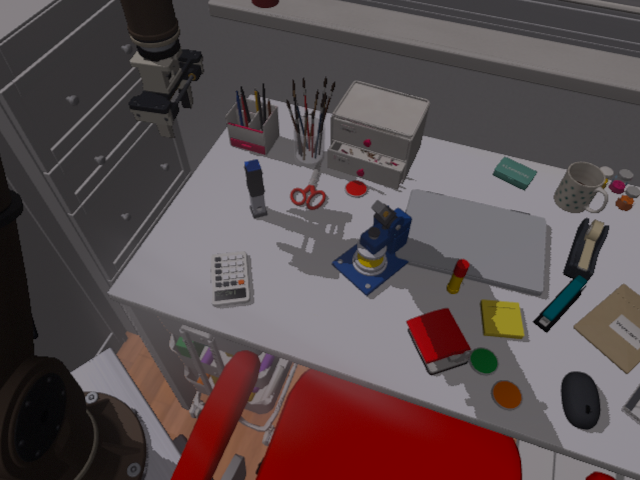

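The top view shows the handle at about (197,238), the press at (340,185) with its front facing image-down (robot side), the calculator at (265,317) and the glue stick at (420,142). In the side view the handle stands at (257,188) and the stub is near (385,213).

```bash
cat >h.py <<'E'
import numpy as np,cv2
def cloud(im):
    z=im["z_map"];v,u=np.mgrid[:480,:640];K=im["K"]
    c=np.stack([(u-K[0,2])/K[0,0]*z,(v-K[1,2])/K[1,1]*z,z],-1)
    return (c-im["t"])@im["R"]
def ray(im,u,v):
    d=im["R"].T@np.array([(u-im["K"][0,2])/im["K"][0,0],(v-im["K"][1,2])/im["K"][1,1],1]);return -im["R"].T@im["t"],d
def onz(im,u,v,z):
    c,d=ray(im,u,v);return c+d*(z-c[2])/d[2]
E
python3 - <<'E'
from h import *
import pickle
d=pickle.load(open("d0.pkl","rb"))
for n,hw,pw in(("top",(170,215,220,260),(305,375,130,230)),("side",(235,275,150,225),(325,420,195,295))):
    im=d[n];P=cloud(im);f=im["frame"].astype(int)
    hsv=cv2.cvtColor(im["frame"],cv2.COLOR_RGB2HSV)
    blue=(hsv[...,0]>100)&(hsv[...,0]<130)&(hsv[...,1]>150)&(hsv[...,2]>40)
    for nm,w in(("handle",hw),("press",pw)):
        m=np.zeros_like(blue);m[w[2]:w[3],w[0]:w[1]]=1
        for lab,lo,hi in (("base",.004,.035),("mid",.035,.1),("high",.1,.2)):
            mm=m&blue&(P[...,2]>lo)&(P[...,2]<hi)
            if mm.sum()<10: continue
            q=P[mm];r=cv2.minAreaRect((q[:,:2]*1000).astype(np.float32))
            print(n,nm,lab,mm.sum(),"zmed",np.median(q[:,2]).round(4),"zmax",q[:,2].max().round(4),np.round(r[0],1),np.round(r[1],1),round(r[2],1))
s=d["side"]["frame"]
a=cv2.resize(s[150:225,230:290],None,fx=7,fy=7,interpolation=2);b=cv2.resize(s[190:300,325:425],(int(100*525/110),525),interpolation=2)
c=np.hstack([a,b][:2]);c=c[:, :800] if c.shape[1]>800 else c
c=cv2.resize(np.hstack([a,b]),(800,int(525*800/(a.shape[1]+b.shape[1]))))
cv2.imwrite("pics/crop1.png",np.clip(c[:,:,::-1]*1.6,0,255))
E
```

```text
top handle high 230 zmed 0.1523 zmax 0.1567 [571.6 252.9] [28.2 27.6] 69.9
top press base 1473 zmed 0.0144 zmax 0.0213 [686.6 -24.4] [164.2 104.3] 1.6
top press mid 15 zmed 0.0992 zmax 0.0999 [696.5 -25.1] [43.9 99.8] 87.5
top press high 606 zmed 0.1059 zmax 0.1449 [702.2 -23.6] [111.2  47.1] 3.8
side handle high 116 zmed 0.1526 zmax 0.1563 [570.  251.3] [29.2 27.9] 66.4
side press base 967 zmed 0.0148 zmax 0.0348 [678.2 -31.7] [104.2 159. ] 87.8
side press mid 371 zmed 0.0752 zmax 0.1 [701.3 -39.1] [113.1  18.7] 0.6
side press high 520 zmed 0.1061 zmax 0.1438 [703.  -27.7] [114.   43.7] 1.2[ WARN:0@0.149] global loadsave.cpp:1063 imwrite_ Unsupported depth image for selected encoder is fallbacked to CV_8U.
```

View pics/crop1.png

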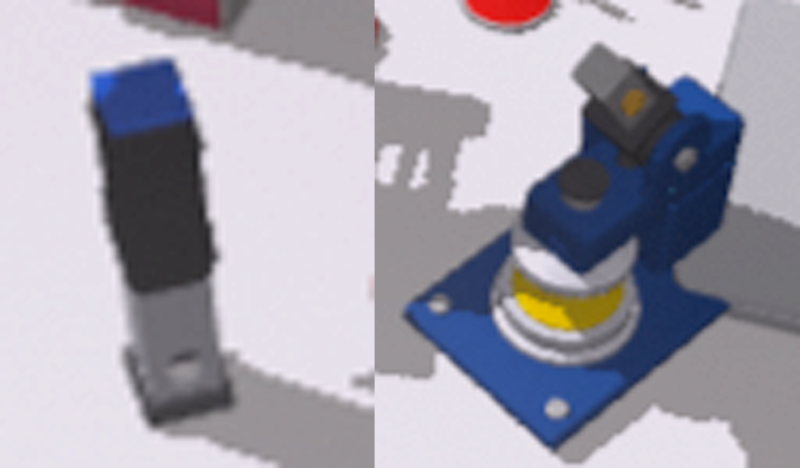

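The crop shows the hole (about (185,362)) on the face turned to the side camera, and the brass button (635,100) on the stub's −y side. So the handle's yaw is about −22° and its −y side points at −112°. I'll hover over the handle with the tool's y along the handle's y.

>>> arm_command(dp=[[0,0,0],[0,0,0],[0,0,0],[0,0,0],[-0.83,-0.63,0],[-0.83,-0.63,0],[-0.83,-0.63,0],[-0.83,-0.63,0],[-0.83,-0.63,0],[-0.83,-0.63,0]], angular=[[0,0,-0.87],[0,0,-0.87],[0,0,-0.87],[0,0,-0.87],[0,0,0],[0,0,0],[0,0,0],[0,0,0],[0,0,0],[0,0,0]], claw=[1,1,1,1,1,1,1,1,1,1], force=50)

```text
clock: 1.1
position: [0.5716, 0.2514, 0.2263]
ee_rot: [-0.596, -3.084, 0.001]
force: [0.0, 0.1, 0.5]
width: 0.995
gripper_force: 0.0
```

>>> arm_command(dp=[[0,0,0],[0,0,0]], angular=[[0,0,0],[0,0,0]], claw=[1,1])

```text
clock: 1.3
position: [0.5714, 0.2519, 0.2263]
ee_rot: [-0.598, -3.083, 0.001]
force: [-0.4, 0.3, 0.3]
width: 0.998
gripper_force: 0.0
```

```bash
python3 - <<'E'
from cell import arm
from h import *
import pickle
from scipy.spatial.transform import Rotation as Ro
im=arm.get_image("wrist");pickle.dump(im,open("w1.pkl","wb"));cv2.imwrite("pics/w1.png",im["frame"][:,:,::-1])
s=arm.observe();R=Ro.from_rotvec(s["ee_rot"]).as_matrix();print(s["position"],R.round(3).tolist(),s["joints"].round(2))
print(im["K"][0],im["K"][1,2],(R.T@(-im["R"].T@im["t"]-s["position"])).round(3),(im["R"]@R).round(3).tolist())
print(np.isfinite(im["z_map"]).all(),(im["z_map"]>0).mean())
E
```

```text
[0.57083999 0.25308691 0.2263905 ] [[-0.928, 0.372, -0.001], [0.372, 0.928, 0.0], [0.001, -0.0, -1.0]] [-0.46  0.44 -0.06  1.57  0.03  1.14  0.66]
[371.64829954   0.         315.28400321] 240.04672534769782 [ 0.072 -0.001 -0.158] [[-0.002, 1.0, 0.001], [-0.963, -0.001, -0.27], [-0.27, -0.001, 0.963]]
True 0.9758821614583333
```

View pics/w1.png

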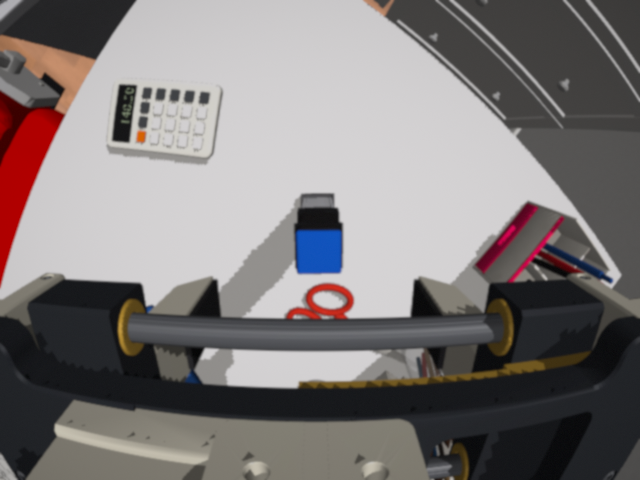

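The wrist picture shows the blue cap at about (319,250), between the fingers and squared up with them. I'll measure its centre and yaw by casting rays onto z = 0.153.

```bash
cat >>h.py <<'E'
def fray(im,u,v):
    K=im["K"];x=(u-K[0,2]);y=(v-K[1,2]);r=np.hypot(x,y)+1e-9;t=r/K[0,0]
    d=np.stack([np.sin(t)*x/r,np.sin(t)*y/r,np.cos(t)],-1)
    return -im["R"].T@im["t"],d@im["R"]
def fcloud(im):
    v,u=np.mgrid[:480,:640].astype(float);c,_=fray(im,u,v);K=im["K"]
    x=u-K[0,2];y=v-K[1,2];r=np.hypot(x,y)+1e-9;t=r/K[0,0];z=im["z_map"]
    d=np.stack([np.tan(t)*x/r*z,np.tan(t)*y/r*z,z],-1);return d@im["R"]+c
E
python3 - <<'E'
from h import *
import pickle
im=pickle.load(open("w1.pkl","rb"));hsv=cv2.cvtColor(im["frame"],cv2.COLOR_RGB2HSV)
m=(hsv[...,0]>100)&(hsv[...,0]<130)&(hsv[...,1]>180)&(hsv[...,2]>60);m[:200]=0;m[275:]=0;m[:,:280]=0;m[:,360:]=0
v,u=np.nonzero(m);c,d=fray(im,u.astype(float),v.astype(float));p=c+d*((.153-c[2])/d[:,2])[:,None]
r=cv2.minAreaRect((p[:,:2]*1000).astype(np.float32));print(r,m.sum())
q=fcloud(im)[m];print(np.median(q,0),q[:,2].min())
E
```

```text
((570.8753662109375, 253.51173400878906), (28.6984920501709, 28.927471160888672), 69.13311767578125) 1871
[0.57054912 0.25390741 0.15301727] 0.14553562718106747
```

Cap centre is (0.571,0.2535) and its yaw is within 1° of the tool's. Down 118 mm, so the TCP is at 108 mm on the handle, then grip.

>>> arm_command(dp=[[0,0,0.95],[0,0,0.95],[0,0,0.95],[0,0,0.95],[0,0,0.93],[0,0,0],[0,0,0],[0,0,0],[0,0,0],[0,0,0]], angular=[[0,0,0],[0,0,0],[0,0,0],[0,0,0],[0,0,0],[0,0,0],[0,0,0],[0,0,0],[0,0,0],[0,0,0]], claw=[1,1,1,1,1,1,0,0,0,0], force=50)

```text
clock: 2.35
position: [0.5719, 0.2529, 0.1095]
ee_rot: [0.596, 3.083, 0.002]
force: [0.3, 0.0, -0.4]
width: 0.7
gripper_force: 0.0
```

>>> arm_command(dp=[[0,0,0],[0,0,0],[0,0,0],[0,0,0],[0,0,0],[0,0,0]], angular=[[0,0,0],[0,0,0],[0,0,0],[0,0,0],[0,0,0],[0,0,0]], claw=[0,0,0,0,0,0])

```text
clock: 2.95
position: [0.5714, 0.2526, 0.1085]
ee_rot: [-0.596, -3.084, -0.0]
force: [0.2, 0.6, -0.4]
width: 0.346
gripper_force: 49.9
```

>>> arm_command(dp=[[0,0,-0.6],[0,0,-0.9],[0,0,-0.9],[0,0,-0.9],[0,0,-0.9],[0,0,-0.9],[0,0,-0.9],[0,0,0],[0,0,0]], angular=[[0,0,0],[0,0,0],[0,0,0],[0,0,-0.67],[0,0,-0.67],[0,0,-0.67],[0,0,-0.67],[0,0,0],[0,0,0]], claw=[0,0,0,0,0,0,0,0,0])

```text
clock: 3.85
position: [0.5713, 0.2523, 0.258]
ee_rot: [0.028, -3.141, 0.0]
force: [0.0, -0.1, -2.0]
width: 0.347
gripper_force: 49.9
```

```bash
python3 - <<'E'
from h import *
import pickle
from scipy.spatial.transform import Rotation as Ro
d=pickle.load(open("d0.pkl","rb"))
for n,w in(("top",(305,375,130,230)),("side",(325,420,195,295))):
    P=cloud(d[n]);m=np.zeros(P.shape[:2],bool);m[w[2]:w[3],w[0]:w[1]]=1
    f=d[n]["frame"].astype(int);sat=f.max(-1)-f.min(-1)
    hsv=cv2.cvtColor(d[n]["frame"],cv2.COLOR_RGB2HSV)
    s=m&(P[...,2]>.165)&(P[...,2]<.22);q=P[s]
    print(n,s.sum(),"lo",np.percentile(q,3,0).round(4),"hi",np.percentile(q,97,0).round(4),"top",q[q[:,2].argmax()].round(4))
    for a in (.165,.175,.185,.195):
        k=q[(q[:,2]>a)&(q[:,2]<a+.01)]
        if len(k)>3: print(a,len(k),k[:,0].min().round(4),k[:,0].max().round(4),k[:,1].min().round(4),k[:,1].max().round(4))
    # base top plane edges
    b=m&(hsv[...,0]>100)&(hsv[...,0]<130)&(hsv[...,1]>150)
    v,u=np.nonzero(b&(P[...,2]<.02)&(P[...,2]>.008))
    pts=np.array([onz(d[n],x,y,.0145)[:2] for x,y in zip(u,v)])*1000
    r=cv2.minAreaRect(pts.astype(np.float32));print(np.round(r[0],1),np.round(r[1],1),r[2],np.round(cv2.boxPoints(r),1).tolist())
    # head/cheek symmetric extents
    c=b&(P[...,2]>.1)&(P[...,2]<.15);q=P[c];print("head y",np.percentile(q[:,1],[1,99]).round(4))
E
```

```text
top 226 lo [ 0.6568 -0.0374  0.1673] hi [ 0.6932 -0.0153  0.2056] top [ 0.6652 -0.0238  0.208 ]
0.165 33 0.6741 0.6954 -0.0388 -0.0158
0.175 29 0.6732 0.6876 -0.037 -0.0156
0.185 35 0.6584 0.6838 -0.0346 -0.0152
0.195 115 0.6557 0.6777 -0.0345 -0.0153
[686.2 -24.5] [163.3 104.4] 1.6534948348999023 [[603.0999755859375, 25.399999618530273], [606.0999755859375, -79.0], [769.2999877929688, -74.30000305175781], [766.2999877929688, 30.100000381469727]]
head y [-0.0458  0.0003]
side 195 lo [ 0.6553 -0.0391  0.1695] hi [ 0.6835 -0.0189  0.2051] top [ 0.6633 -0.0278  0.2063]
0.165 26 0.6658 0.6928 -0.0404 -0.0189
0.175 35 0.6603 0.684 -0.0391 -0.0173
0.185 44 0.6553 0.6802 -0.0366 -0.018
0.195 83 0.6541 0.6741 -0.0357 -0.0162
[674.  -31.2] [104.2 148.9] 88.84043884277344 [[598.4000244140625, -81.80000305175781], [747.4000244140625, -84.80000305175781], [749.5, 19.299999237060547], [600.5999755859375, 22.299999237060547]]
head y [-0.0491 -0.0075]
```

Base centre (0.686,−0.0245) with yaw 1.6° and stub tip about (0.6595,−0.025,0.2025) agree with each other and with the stated sizes. Next I carry the handle over to 40 mm beyond the tip and tilt it by 30°.

>>> arm_command(dp=[[-0.03,-0.8,-0.36],[-0.03,-0.8,-0.36],[-0.03,-0.8,-0.36],[-0.03,-0.8,-0.36],[-0.03,-0.8,-0.36],[-0.03,-0.8,-0.36],[-0.03,-0.8,-0.36],[-0.03,-0.8,-0.36],[-0.03,-0.8,0],[-0.03,-0.8,0]], angular=[[0,0,0],[0,0,0],[0,0,0],[0,0,0],[0,0,0],[0,0,0],[0,0,0],[0,0,0],[0,0,0],[0,0,0]], claw=[0,0,0,0,0,0,0,0,0,0])

```text
clock: 4.85
position: [0.5823, 0.0518, 0.3288]
ee_rot: [0.028, -3.139, 0.001]
force: [0.6, 0.5, -2.7]
width: 0.346
gripper_force: 49.9
```

>>> arm_command(dp=[[-0.03,-0.8,0],[-0.03,-0.8,0],[0,-0.8,0],[0,-0.8,0],[0,0,0],[0,0,0],[0,0,0],[0,0,0],[0,0,0]], angular=[[0,0,0],[0,0,0],[0,0,0],[0,0,0],[0,-0.87,0],[0,-0.87,0],[0,-0.87,0],[0,-0.88,0],[0,0,0]], claw=[0,0,0,0,0,0,0,0,0])

```text
clock: 5.75
position: [0.5793, -0.0279, 0.3244]
ee_rot: [-0.023, 2.626, 0.007]
force: [-0.9, 0.2, -3.3]
width: 0.347
gripper_force: 49.9
```

```bash
cat >>h.py <<'E'
from scipy.spatial.transform import Rotation as Ro
def pose(arm):
    s=arm.observe();return s["position"],Ro.from_rotvec(s["ee_rot"]).as_matrix(),s
E
python3 - <<'E'
from cell import arm
from h import *
import pickle
d={n:arm.get_image(n) for n in("top","side")};pickle.dump(d,open("d2.pkl","wb"))
p,R,s=pose(arm);print(p.round(4),R.round(3).tolist(),s["joints"].round(2),s["force"].round(1))
yaw=np.radians(1.65);D=np.array([-.5*np.cos(yaw),-.5*np.sin(yaw),.866]);tip=np.array([.6595,-.0253,.2025])
print("err tool axes units to hover",(R.T@(tip+.1485*D-p)/.025).round(2),"rot",(Ro.from_matrix(R.T@np.stack([[-.866*np.cos(yaw),-.866*np.sin(yaw),-.5],[-np.sin(yaw),np.cos(yaw),0],-D],1)).as_rotvec()/.15).round(2))
a=cv2.resize(d["side"]["frame"][110:310,270:470],(400,400),interpolation=2);b=cv2.resize(d["top"]["frame"][110:260,260:410],(400,400),interpolation=2)
cv2.imwrite("pics/hov.png",np.hstack([a,b])[:,:,::-1])
E
```

```text
[ 0.5848 -0.0274  0.3293] [[-0.868, -0.019, 0.496], [-0.016, 1.0, 0.01], [-0.496, 0.001, -0.869]] [ 0.02  0.02 -0.08  1.98  0.03  0.62  1.51] [-0.5 -0.1 -1.3]
err tool axes units to hover [-0.05 -0.   -0.05] rot [-0.03 -0.03 -0.06]
```

View pics/hov.png

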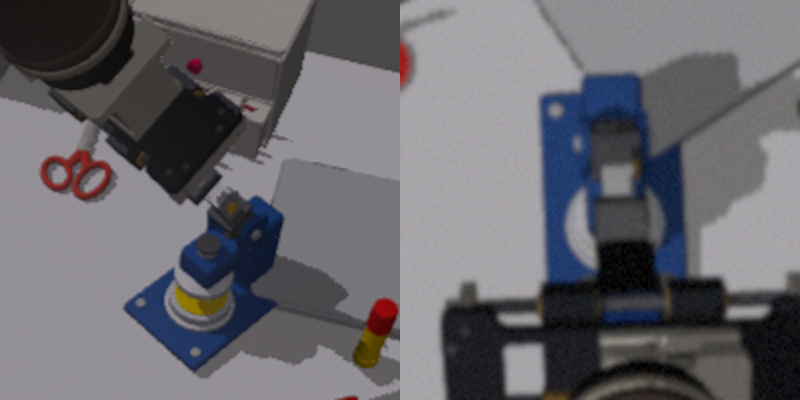

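The view shows the ferrule (right panel, about (622,220)) lined up with the stub tip (618,180), perhaps 2 mm to its −y side. I'll check numerically in the same picture.

```bash
python3 - <<'E'
from h import *
import pickle
d=pickle.load(open("d2.pkl","rb"))
yaw=np.radians(1.65);D=np.array([-.5*np.cos(yaw),-.5*np.sin(yaw),.866]);Y=np.array([-np.sin(yaw),np.cos(yaw),0]);X=np.cross(Y,D);tip=np.array([.6595,-.0253,.2025])
for n in d:
    P=cloud(d[n])-tip;L=np.stack([P@X,P@Y,P@D],-1)*1000
    m=(abs(L[...,0])<30)&(abs(L[...,1])<30)
    for a,b in((-45,-30),(-30,-22),(-22,-10),(-9,0),(38,48),(50,60),(60,75),(75,90)):
        q=L[m&(L[...,2]>a)&(L[...,2]<b)]
        if len(q)>5:print(n,a,b,len(q),"x",np.percentile(q[:,0],[3,97]).round(1),"y",np.percentile(q[:,1],[3,97]).round(1))
E
```

```text
top -45 -30 40 x [-2. 13.] y [-14.1   8.5]
top -30 -22 17 x [ 4.7 12.9] y [-12.1   8.2]
top -22 -10 44 x [-5.  12.6] y [-9.6 10. ]
top -9 0 91 x [-5.  10.7] y [-7.5  9.6]
top 38 48 88 x [-17.1   9.2] y [-16.4  17.8]
top 50 60 39 x [-3.7  6.8] y [-13.2  14.9]
top 60 75 60 x [3.9 6.5] y [-12.4  14.8]
top 75 90 62 x [4.7 6.5] y [-13.   13.5]
side -45 -30 33 x [-8.9 10.2] y [-15.7   3. ]
side -30 -22 30 x [-8.8  9.8] y [-13.8   5.6]
side -22 -10 34 x [-8.8 10.3] y [-10.8   3.3]
side -9 0 63 x [-7.8  9.8] y [-10.6   2.7]
side 38 48 47 x [-22.6   9.9] y [-17.6 -10.6]
side 50 60 53 x [-20.2   7.2] y [-17.3 -12.4]
```

The handle read 7 mm low in the lever's x, but the arm was still settling when those pictures were taken. I'll measure again at rest.

>>> arm_command(dp=[[0,0,0],[0,0,0],[0,0,0]], angular=[[0,0,0],[0,0,0],[0,0,0]], claw=[0,0,0])

```text
clock: 6.15
position: [0.5873, -0.0271, 0.3308]
ee_rot: [-0.026, 2.618, 0.007]
force: [-0.4, -0.1, -2.4]
width: 0.346
gripper_force: 49.9
```

```bash
cat >meas.py <<'E'
from cell import arm
from h import *
yaw=np.radians(1.65);D=np.array([-.5*np.cos(yaw),-.5*np.sin(yaw),.866]);Y=np.array([-np.sin(yaw),np.cos(yaw),0]);X=np.cross(Y,D);tip=np.array([.6595,-.0253,.2025])
F=np.stack([X,Y,D],1)
d={n:arm.get_image(n) for n in("top","side")}
p,R,s=pose(arm);print("tcp in stub frame mm",((p-tip)@F*1000).round(1),"tool rot vs ideal deg",np.degrees(Ro.from_matrix(np.stack([-X,Y,-D]) @ R).as_rotvec()).round(2),s["force"].round(1),"F stub",(s["force"]@F).round(1))
import sys
for n in d:
    P=cloud(d[n])-tip;L=np.stack([P@X,P@Y,P@D],-1)*1000
    m=(abs(L[...,0])<30)&(abs(L[...,1])<30)
    for a,b in((-30,-22),(-22,-10),(-9,0),(38,50),(53,62),(62,75),(75,90)):
        q=L[m&(L[...,2]>a)&(L[...,2]<b)]
        if len(q)>5:print(n,a,b,len(q),"x",np.percentile(q[:,0],[3,97]).round(1),"y",np.percentile(q[:,1],[3,97]).round(1))
E
python3 meas.py
```

```text
tcp in stub frame mm [  1.    0.3 147.3] tool rot vs ideal deg [0.24 0.03 0.43] [-0.4 -0.3 -2.2] F stub [-1.4 -0.2 -1.7]
top -30 -22 19 x [ 6.  12.8] y [-11.1   8.1]
top -22 -10 34 x [ 2.8 12.3] y [-9.6  9.4]
top -9 0 40 x [ 3.5 11.1] y [-7.6  9.4]
top 38 50 91 x [-7.8 20. ] y [-15.3  18.3]
top 53 62 31 x [15.1 17. ] y [-10.3  14.2]
top 62 75 49 x [15.4 17.4] y [-12.   14.5]
top 75 90 61 x [15.4 17.2] y [-11.8  14.8]
side -30 -22 27 x [-8.8  8.7] y [-13.2   5.8]
side -22 -10 38 x [-8.7 10.4] y [-11.5   4.7]
side -9 0 66 x [-7.7 10.1] y [-10.5   2.5]
side 38 50 65 x [-15.7  17.8] y [-17.6  -9. ]
side 53 62 31 x [-11.4  13.4] y [-15.  -12.4]
```

Aligned within 1–2 mm on both axes, well inside the taper's capture range. Now on to the stub by 52 mm.

>>> arm_command(dp=[[0,0,0.5],[0,0,0.4],[0,0,0.3],[0,0,0.2],[0,0,0.2],[0,0,0.2],[0,0,0.2],[0,0,0.08],[0,0,0],[0,0,0]], angular=[[0,0,0],[0,0,0],[0,0,0],[0,0,0],[0,0,0],[0,0,0],[0,0,0],[0,0,0],[0,0,0],[0,0,0]], claw=[0,0,0,0,0,0,0,0,0,0])

```text
clock: 7.25
position: [0.6121, -0.0267, 0.2856]
ee_rot: [-0.026, 2.618, 0.007]
force: [-0.4, -0.1, -2.8]
width: 0.346
gripper_force: 49.9
```

```bash
python3 meas.py
```

```text
tcp in stub frame mm [ 0.5 -0.  95.8] tool rot vs ideal deg [ 0.25 -0.02  0.43] [-0.1 -0.1 -2.2] F stub [-1.2 -0.1 -1.8]
top -22 -10 11 x [16.8 18.3] y [-10.2  12.1]
top -9 0 93 x [-6.8 18.8] y [-16.1  18.1]
top 38 50 44 x [14.6 15.9] y [-11.8  14. ]
top 53 62 17 x [15.  16.9] y [-10.9  13.6]
top 62 75 57 x [15.9 18. ] y [-14.3  16.7]
top 75 90 73 x [12.8 18.3] y [-15.2  16.5]
side -30 -22 14 x [-7.9  7.6] y [-14.2  -9.4]
side -9 0 46 x [-15.6  15.1] y [-17.9 -12.8]
```

The mouth is 12.7 mm past the tip with no contact force. 44 mm remain.

>>> arm_command(dp=[[0,0,0.2],[0,0,0.2],[0,0,0.2],[0,0,0.2],[0,0,0.2],[0,0,0.2],[0,0,0.2],[0,0,0],[0,0,0]], angular=[[0,0,0],[0,0,0],[0,0,0],[0,0,0],[0,0,0],[0,0,0],[0,0,0],[0,0,0],[0,0,0]], claw=[0,0,0,0,0,0,0,0,0])

```text
clock: 8.25
position: [0.6296, -0.0271, 0.2544]
ee_rot: [-0.025, 2.619, 0.006]
force: [2.7, -5.4, -3.7]
width: 0.344
gripper_force: 49.9
```

```bash
python3 meas.py|head -1
```

```text
tcp in stub frame mm [ 0. -1. 60.] tool rot vs ideal deg [0.3  0.04 0.47] [ 1.9 -5.1 -3.4] F stub [-0.2 -5.2 -3.8]
```

The 5 N side force shows the button being pushed in. The last 8–9 mm next, with a little over-travel.

>>> arm_command(dp=[[0,0,0.1],[0,0,0.1],[0,0,0.1],[0,0,0.07],[0,0,0.05],[0,0,0],[0,0,0],[0,0,0]], angular=[[0,0,0],[0,0,0],[0,0,0],[0,0,0],[0,0,0],[0,0,0],[0,0,0],[0,0,0]], claw=[0,0,0,0,0,0,0,0])

```text
clock: 9.15
position: [0.6346, -0.0255, 0.2459]
ee_rot: [-0.027, 2.618, 0.008]
force: [-4.1, 0.1, 0.7]
width: 0.345
gripper_force: 49.9
```

```bash
python3 meas.py|head -1
```

```text
tcp in stub frame mm [ 0.2  0.5 50. ] tool rot vs ideal deg [0.21 0.02 0.4 ] [-3.2  0.5  1. ] F stub [-2.3  0.6  2.5]
```

The side force has gone, so the button seems to have popped out. One more firm push, then a look.

>>> arm_command(dp=[[0,0,0.08],[0,0,0.08],[0,0,0],[0,0,0]], angular=[[0,0,0],[0,0,0],[0,0,0],[0,0,0]], claw=[0,0,0,0])

```text
clock: 9.65
position: [0.6367, -0.0253, 0.2464]
ee_rot: [-0.028, 2.614, 0.008]
force: [-33.2, 0.7, 36.9]
width: 0.345
gripper_force: 50.0
```

```bash
python3 meas.py|head -1; python3 - <<'E'
from cell import arm
from h import *
im=arm.get_image("side")
cv2.imwrite("pics/home.png",cv2.resize(im["frame"][170:270,330:430],(500,500),interpolation=2)[:,:,::-1])
E
```

```text
tcp in stub frame mm [ 2.2  0.6 49.4] tool rot vs ideal deg [ 0.21 -0.23  0.37] [-33.4   0.1  36.8] F stub [-10.5   1.   48.5]
```

View pics/home.png

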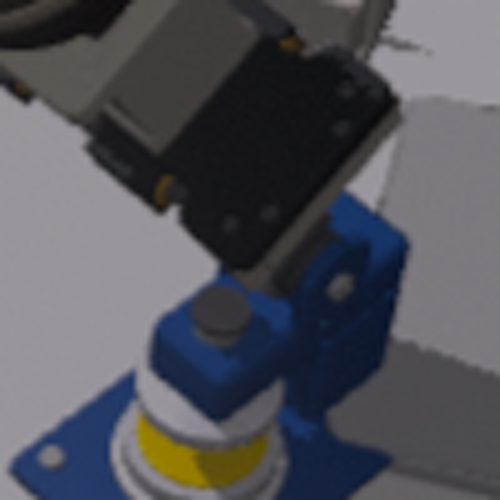

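It's home against the shoulder: a 48 N axial reaction with no further travel. I'll take off the preload and start swinging about the pivot (142.6 mm radius).

>>> arm_command(dp=[[0,0,-0.08],[0,0,-0.08],[0.257,0,0.006],[0.257,0,0.006],[0.257,0,0.006],[0.257,0,0.006],[0.257,0,0.006],[0.257,0,0.006],[0,0,0],[0,0,0]], angular=[[0,0,0],[0,0,0],[0,-0.3,0],[0,-0.3,0],[0,-0.3,0],[0,-0.3,0],[0,-0.3,0],[0,-0.3,0],[0,0,0],[0,0,0]], claw=[0,0,0,0,0,0,0,0,0,0])

```text
clock: 10.8
position: [0.617, -0.0271, 0.2333]
ee_rot: [-0.03, 2.446, -0.01]
force: [-12.9, 18.7, 26.4]
width: 0.348
gripper_force: 50.3
```

```bash
cat >lev.py <<'E'
from cell import arm
from h import *
p,R,s=pose(arm);v=p-np.array([.706,-.024,.122])
print("tcp angle from vert (rad)",np.arctan2(-v[0],v[2]).round(3),"lever",(np.arctan2(-v[0],v[2])-.5236).round(3),"r",np.hypot(v[0],v[2]).round(4),"y",v[1].round(4),"tool tilt-.5236",(np.arctan2(R[0,2],-R[2,2])-.5236).round(3),"j",s["joints"].round(2),"F tool",(R.T@s["force"]).round(1),"clk",s["clock"])
E
python3 lev.py
```

```text
tcp angle from vert (rad) 0.674 lever 0.151 r 0.1426 y -0.0031 tool tilt-.5236 0.172 j [ 0.17  0.16 -0.26  2.21  0.82  0.12  0.73] F tool [ -7.5  18.6 -28.5] clk 10.8
```

Joint 6 reached its 0.12 limit at lever angle 0.15, so this tilt is out of the wrist's reach. The handle is latched, so I'll release it and push the lever down from behind with shut fingers and a vertical tool.

>>> arm_command(dp=[[0,0,0],[0,0,0],[0,0,0],[0,0,0],[0,0,0],[0,0,0]], angular=[[0,0,0],[0,0,0],[0,0,0],[0,0,0],[0,0,0],[0,0,0]], claw=[1,1,1,1,1,1])

```text
clock: 11.4
position: [0.6117, -0.0376, 0.2265]
ee_rot: [-0.014, 2.462, -0.026]
force: [-0.2, -0.3, -0.4]
width: 0.823
gripper_force: 0.0
```

```bash
python3 lev.py
```

```text
tcp angle from vert (rad) 0.734 lever 0.211 r 0.1408 y -0.0136 tool tilt-.5236 0.156 j [ 0.17  0.16 -0.25  2.22  0.82  0.13  0.73] F tool [ 0.4 -0.3  0.2] clk 11.4
```

Free now, with no force. Straight back along the tool axis, recentring in y.

>>> arm_command(dp=[[0,0.2,-0.3],[0,0.1,-0.5],[0,0,-0.6],[0,0,-0.7],[0,0,-0.7],[0,0,-0.7],[0,0,-0.5],[0,0,0],[0,0,0]], angular=[[0,0,0],[0,0,0],[0,0,0],[0,0,0],[0,0,0],[0,0,0],[0,0,0],[0,0,0],[0,0,0]], claw=[1,1,1,1,1,1,1,1,1])

```text
clock: 12.3
position: [0.549, -0.0285, 0.3044]
ee_rot: [-0.014, 2.461, -0.026]
force: [-0.0, -0.5, -0.1]
width: 1.003
gripper_force: 0.0
```

```bash
python3 lev.py
```

```text
tcp angle from vert (rad) 0.711 lever 0.187 r 0.2407 y -0.0045 tool tilt-.5236 0.157 j [ 0.47 -0.05 -0.53  2.2   0.11  0.31  1.43] F tool [ 0.1 -0.5  0. ] clk 12.3
```

>>> arm_command(dp=[[0,0,-0.3],[0,0,-0.3],[0,0,-0.3],[0,0,-0.3],[0,0,-0.3],[0,0,0],[0,0,0],[0,0,0],[0,0,0]], angular=[[0,0.9,0],[0,0.9,0],[0,0.9,0],[0,0.9,0],[0,0.94,0],[0,0,0],[0,0,0],[0,0,0],[0,0,0]], claw=[0,0,0,0,0,0,0,0,0])

```text
clock: 13.2
position: [0.5337, -0.0277, 0.3378]
ee_rot: [-0.006, 3.136, -0.036]
force: [0.4, -0.0, 0.4]
width: 0.266
gripper_force: 0.0
```

```bash
python3 - <<'E'
from cell import arm
from h import *
import pickle
im=arm.get_image("side");t=arm.get_image("top")
p,R,s=pose(arm);print(p.round(4),R.round(3).tolist(),s["width"],s["joints"].round(2))
a=cv2.resize(im["frame"][150:270,320:440],(400,400),interpolation=2);b=cv2.resize(t["frame"][110:260,260:410],(400,400),interpolation=2)
cv2.imwrite("pics/locked.png",np.clip(np.hstack([a,b])[:,:,::-1].astype(float)*1.5,0,255).astype(np.uint8))
E
```

```text
[ 0.5338 -0.0277  0.3382] [[-1.0, -0.003, 0.006], [-0.004, 1.0, -0.023], [-0.006, -0.023, -1.0]] 0.18030029855229418 [ 0.35  0.26 -0.53  1.59  0.16  1.33  1.37]
```

View pics/locked.png

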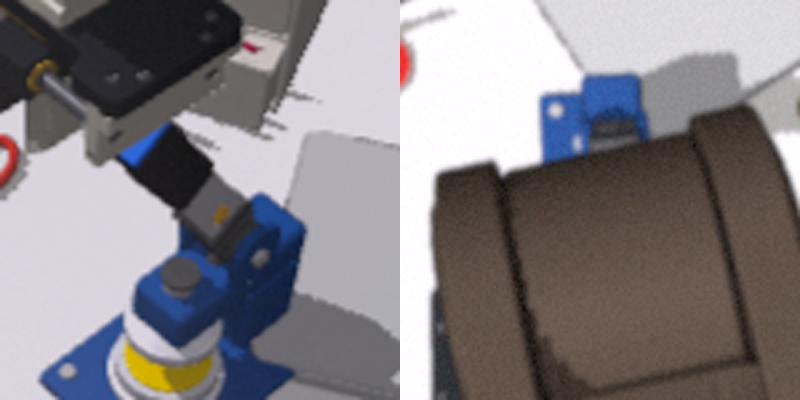

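The left panel shows the handle seated with the brass button through its hole (220,213), and the fingers clear of the cap. Next I go over the top to the rear side of the grip.

>>> arm_command(dp=[[0,0,-0.3],[-0.75,0,0],[-0.75,0,0],[-0.75,0,0],[-0.75,0,0],[-0.75,0,0],[-0.75,0,0],[-0.75,0,0],[-0.75,0,0],[0,0,0]], angular=[[0,0,0],[0,0,0],[0,0,0],[0,0,0],[0,0,0],[0,0,0],[0,0,0],[0,0,0],[0,0,0],[0,0,0]], claw=[0,0,0,0,0,0,0,0,0,0])

```text
clock: 14.3
position: [0.6857, -0.027, 0.3455]
ee_rot: [-0.005, 3.137, -0.034]
force: [-0.1, -0.6, 0.6]
width: 0.005
gripper_force: 0.0
```

>>> arm_command(dp=[[0,0,0.7],[0,0,0.7],[0,0,0.7],[0,0,0.7],[0,0,0.7],[0,0,0],[0,0,0],[0,0,0]], angular=[[0,0,0],[0,0,0],[0,0,0],[0,0,0],[0,0,0],[0,0,0],[0,0,0],[0,0,0]], claw=[0,0,0,0,0,0,0,0])

```text
clock: 15.1
position: [0.6851, -0.0287, 0.2601]
ee_rot: [-0.006, 3.135, -0.035]
force: [-0.2, 0.7, 1.1]
width: 0.004
gripper_force: 0.0
```

>>> arm_command(dp=[[0.4,0,0.06],[0.4,0,0.06],[0.32,0,0.06],[0.26,0,0.14],[0.26,0,0.14],[0.25,0,0.15],[0.25,0,0.15],[0,0,0],[0,0,0]], angular=[[0,0,0],[0,0,0],[0,0,0],[0,0,0],[0,0,0],[0,0,0],[0,0,0],[0,0,0],[0,0,0]], claw=[0,0,0,0,0,0,0,0,0])

```text
clock: 16.0
position: [0.6324, -0.0294, 0.2404]
ee_rot: [-0.006, 3.134, -0.035]
force: [4.2, -0.2, 5.7]
width: 0.005
gripper_force: 3.3
```

```bash
cat >lv2.py <<'E'
from cell import arm
from h import *
def lever():
    # tilt of the handle's -y flank in the side view's cloud, about the pivot
    im=arm.get_image("side");P=cloud(im)-np.array([.706,-.024,.122]);r=np.hypot(P[...,0],P[...,2])
    f=im["frame"].astype(int)
    m=(r>.05)&(r<.195)&(P[...,2]>.04)&(P[...,0]<0.0)&(P[...,1]<-.009)&(P[...,1]>-.021)
    q=P[m][:,[0,2]]
    if len(q)<20:return None,len(q)
    a=np.arctan2(-q[:,0],q[:,1]);return np.median(a)-.5236,len(q)
if __name__=="__main__":
    print(lever());p,R,s=pose(arm);print(p.round(4),s["force"].round(1),s["joints"].round(2),s["clock"])
E
python3 lv2.py
```

```text
(np.float64(0.17204436941314083), 721)
[ 0.6323 -0.0293  0.2403] [ 3.3 -0.3  5.3] [ 0.28  0.49 -0.5   1.51  0.26  1.21  1.31] 16.05
```

Contact made at about 7 N and the lever is moving (~0.17 rad). I continue along the arc.

>>> arm_command(dp=[[0.22,0,0.19],[0.22,0,0.19],[0.22,0,0.19],[0.22,0,0.19],[0.18,0,0.23],[0.18,0,0.23],[0.17,0,0.23],[0,0,0],[0,0,0]], angular=[[0,0,0],[0,0,0],[0,0,0],[0,0,0],[0,0,0],[0,0,0],[0,0,0],[0,0,0],[0,0,0]], claw=[0,0,0,0,0,0,0,0,0])

```text
clock: 16.95
position: [0.5973, -0.0303, 0.2039]
ee_rot: [-0.006, 3.135, -0.035]
force: [2.7, -0.4, 8.1]
width: 0.006
gripper_force: 4.4
```

```bash
python3 lv2.py
```

```text
(np.float64(0.5099184075721005), 601)
[ 0.5973 -0.0304  0.2039] [3.3 0.1 9.1] [ 0.3   0.46 -0.5   1.65  0.27  1.1   1.29] 17.0
```

>>> arm_command(dp=[[0.1,0,0.12],[0.1,0,0.14],[0,0,0.1],[0,0,0],[0,0,0]], angular=[[0,0,0],[0,0,0],[0,0,0],[0,0,0],[0,0,0]], claw=[0,0,0,0,0])

```text
clock: 17.5
position: [0.5918, -0.0305, 0.1948]
ee_rot: [-0.006, 3.136, -0.035]
force: [0.4, 0.0, 10.8]
width: 0.002
gripper_force: 4.8
```

```bash
python3 lv2.py
```

```text
(np.float64(0.575312983957852), 543)
[ 0.5918 -0.0305  0.1949] [ 0.6 -0.8 10.8] [ 0.3   0.46 -0.5   1.67  0.27  1.08  1.29] 17.55
```

Close to the stop but the force hasn't risen yet. A few mm more.

>>> arm_command(dp=[[0,0,0.1],[0,0,0.1],[0,0,0],[0,0,0]], angular=[[0,0,0],[0,0,0],[0,0,0],[0,0,0]], claw=[0,0,0,0])

```text
clock: 17.95
position: [0.5917, -0.0306, 0.1929]
ee_rot: [-0.005, 3.135, -0.037]
force: [-11.1, -0.9, 37.8]
width: 0.005
gripper_force: 15.4
```

```bash
python3 lv2.py
```

```text
(np.float64(0.5813889476496347), 540)
[ 0.5917 -0.0305  0.1929] [-11.6  -1.6  37. ] [ 0.3   0.46 -0.5   1.67  0.27  1.07  1.28] 18.0
```

The force jumped from 11 to 38 N with only 2 mm of travel, so the lever is on its lower stop. I'll let it back up along the arc.

>>> arm_command(dp=[[0,0,-0.3],[-0.17,0,-0.25],[-0.18,0,-0.23],[-0.2,0,-0.22],[-0.22,0,-0.19],[-0.22,0,-0.19],[-0.22,0,-0.19],[-0.25,0,-0.16],[-0.25,0,-0.15],[-0.25,0,-0.15]], angular=[[0,0,0],[0,0,0],[0,0,0],[0,0,0],[0,0,0],[0,0,0],[0,0,0],[0,0,0],[0,0,0],[0,0,0]], claw=[0,0,0,0,0,0,0,0,0,0])

```text
clock: 19.0
position: [0.6405, -0.0291, 0.2405]
ee_rot: [-0.006, 3.137, -0.034]
force: [1.2, 0.7, 5.6]
width: 0.002
gripper_force: 2.3
```

>>> arm_command(dp=[[-0.26,0,-0.15],[-0.26,0,-0.15],[-0.5,0,0],[-0.6,0,0],[-0.4,0,0],[0,0,-0.8],[0,0,-0.9],[0,0,-0.9],[0,0,-0.9],[0,0,-0.9]], angular=[[0,0,0],[0,0,0],[0,0,0],[0,0,0],[0,0,0],[0,0,0],[0,0,0],[0,0,0],[0,0,0],[0,0,0]], claw=[0,0,0,0,0,0,0,0,0,0])

```text
clock: 20.0
position: [0.6895, -0.0265, 0.3577]
ee_rot: [-0.006, 3.139, -0.035]
force: [0.7, 0.7, 0.1]
width: 0.006
gripper_force: 0.0
```

>>> arm_command(dp=[[0,0.9,0],[0,0.9,0],[0,0.9,0],[0,0.9,0],[0,0.9,0],[0,0.9,0],[0,0.9,0],[0,0.9,0],[0,0,0],[0,0,0]], angular=[[0,0,0],[0,0,0],[0,0,0],[0,0,0],[0,0,0],[0,0,0],[0,0,0],[0,0,0],[0,0,0],[0,0,0]], claw=[0,0,0,0,0,0,0,0,0,0])

```text
clock: 21.0
position: [0.689, 0.1536, 0.3527]
ee_rot: [-0.008, 3.139, -0.036]
force: [-0.0, -1.0, 0.2]
width: 0.007
gripper_force: 0.0
```

```bash
python3 lv2.py; python3 - <<'E'
from cell import arm
from h import *
im=arm.get_image("side")
cv2.imwrite("pics/end.png",im["frame"][:,:,::-1])
cv2.imwrite("pics/end2.png",np.clip(cv2.resize(im["frame"][140:300,300:480],(720,600)  ,interpolation=2)[:,:,::-1]*1.4,0,255).astype(np.uint8))
E
```

```text
(np.float64(0.019196978163228073), 644)
[0.6894 0.1525 0.3529] [ 1.3  0.4 -0.2] [-0.05  0.57 -0.49  1.09  0.28  1.55  1.09] 21.05
```

View pics/end2.png

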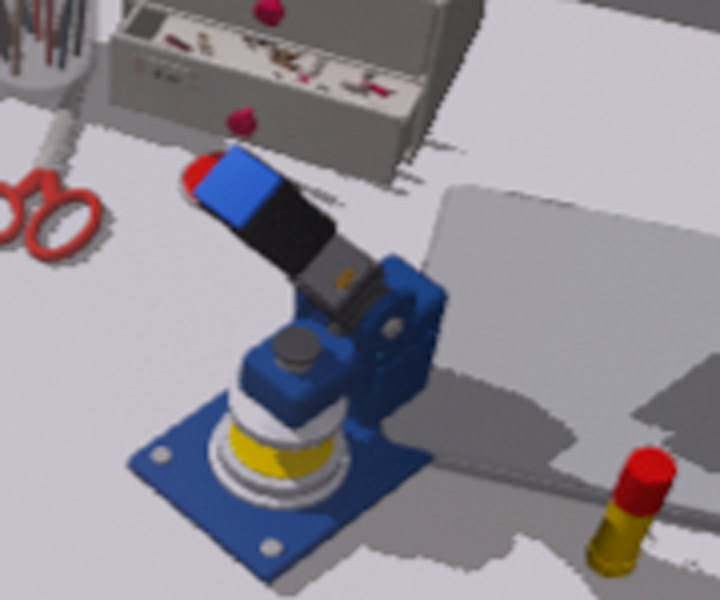

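The lever is back up (about 0.02 rad from the estimate). The handle is seated with the brass button showing in its hole at (346,277), and the glue stick is untouched. Handing in.

```bash
python3 -c "
from cell import arm
print(arm.sign_off())"
```

```text
the job is handed in; nothing more can be done
None
```

The handle is locked on the stub with the button out through its hole, the lever was pressed to its lower stop and has come back up, and the job was handed in at about 21 s without touching the hole punch, calculator or glue stick.

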